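# Eject a casting and pack it in the tote

### The arm

A 6-joint arm with a two-finger parallel gripper is mounted at the origin on the work surface. World frame = base frame: x ahead of the robot, y to its left, z up, the work surface at z = 0. Lengths are in m, angles in rad, forces in N, time in s.
With the tool pointing down it reaches from about 0.375 to 0.9 m from the base axis. Payload 3.1 kg.
Tool frame: the origin (TCP) lies where the fingers leave the gripper's body, on its centre line; the fingertips stand manip.tip_reach ahead of it and the grasp point (between the pads) lies 54 mm ahead of it (manip.tip_reach is the distance from the TCP to the fingertips, in m); z points along the fingers, y is the direction in which the jaws open and shut (so a half turn about z gives the same grasp; the last joint's range is limited). The gripper opens to 85 mm and grips with 20 to 120 N. Pads are 22 mm wide; open, the fingers measure 114 mm over their backs; the gripper's body (76 mm by 85 mm) begins 54 mm behind the grasp point. The pads swing forward as they close: fully open they stand 13 mm farther back than shut.
Start: joints at [-1.407, 0.527, 1.433, -0, 1.181, -0.178], TCP at [0.21, -0.589, 0.304] pointing down, gripper open.
Joint ranges: [-3.08, 3.08], [-0.75, 2.2], [0.22, 2.44], [-1.43, 4.57], [0, 2.65], [-2.85, 2.85]. Speed limits (rad/s): [2.79, 2.79, 3.14, 3.14, 3.14, 3.14].

### API

Orientations are given as a unit quaternion [x, y, z, w].
In Python, from station import manip, cams, order gives the robot as it stands. The module is installed in compiled form; this text tells all that it offers.
- The arm moves only by the tool drive_tool, never from a script. Its arguments are lists of equal length, an entry for each row: "linear": the shift along the tool's x, y, z in mm, a list of three; "rot": the turn, a rotation vector about the tool's x, y, z in degrees, a list of three; "hand": the finger opening in mm, from 0 to 85.4. A call has 1 to 20 rows; each row shifts and turns the pose as measured when the row begins, along the tool's axes as they then stand; what a row does not reach is not made up. A row lasts 1/12 s, in which the tool goes at most 41.7 mm and 7.16 degrees, less where a joint would pass 70% of its speed; a pose out of reach is approached as far as the arm can. A call with a gripper value outside its range is refused whole. The fingers move at their own pace and stop on an object; "force" is the grip in N (left out, the last holds). Time passes only in rows, so rows that do not move let the fingers close. It gives the time, the measured TCP pose, the force and the opening at its end, in the units of the state.
- manip.sense(): the state, without advancing time (a new reading comes with each control period).
- cams.snapshot(name): name is "scene" or "side" or "wrist"; returns the picture (420x560x3 uint8, red, green, blue); there is no depth.
- cams.camera_model(name): a dict with "vfov" (degrees; the focal length in pixels is half the picture's height over the tangent of half this angle, whatever the lens; pixels are square), "cx", "cy" (the principal point, pixels), "rvec" (rotation vector, rad) and "tvec" (3), from world to camera coordinates, as OpenCV has them. Camera axes: x right, y down, z forward; pixel columns grow to the right and rows downward; lengths in m; the calibration is good to about 2 mm. A picture is of the moment at which its call begins: read the wrist's pose just before it. camera_model takes no time and is no camera call; for the wrist camera it gives the pose at the moment of the call.
- order.sign_off(): hands the job in, once; it reports no verdict.
Trained networks look in the newest picture that a camera, given by its name, has taken for a name from the list of things; names that differ only in an ending like _2 or _b are one class to them, and where a whole thing is asked for, a point or a joint stands for the part that bears it (a point fixed in the world has none). Each returns a list of dicts, best first, with "score" (0 to 1); they miss things now and then, are a little off and sometimes report something else, mostly with a low value. They report only what shows in the picture. A call takes as long as a camera call. They do not tell look-alikes from the thing itself.
- cams.regions_of(label, camera): "pixels" (420x560 bool, what is visible of it) and "rect" ([left, top, right, bottom] in pixels, round what is visible of it).
- cams.spot_point(label, camera): "at" ([column, row] in pixels: a listed point, or the origin of a listed thing).
The state is a dict: "t": time; "q": joint angles; "qd": joint speeds; "tau": joint torques, N m; "tcp_pos": TCP position; "tool_rot": TCP orientation; "force": force on the tool from outside, world axes, zero at the start; "ft_torque": the same for the moment, N m; "finger_gap": opening from 0.0 (shut) to 1.0 (fully open).
Only numpy, scipy, OpenCV 4.12 (cv2) and the standard library are available. Lean on these libraries where they do the work, as an engineer would, in place of code of your own. Each camera call takes 0.05 s, during which the arm holds its last target. There are 200 camera calls.

### The job

Press the pedal fully down so that the finishing unit pushes the finished casting out into its catch tray, and let the pedal up again. Take the casting out of the tray by its ends, set it down flat on the rubber mat and let go, then take it again by its long sides and lower it, without dropping it, into the tote's empty bay, the one with the case card. Leave it lying flat on the card, boss up, across the tote like the other two castings, and leave those, the jar and the brush where they are.

Things in the scene. Friction and masses are not known exactly. Their poses are not given: they have to be found in the camera images.
- casting: the finished casting to collect: plain steel bar, 64 mm long (its x) x 30 mm wide (its y) x 20 mm high, with a round boss 20 mm across and 5 mm high in the middle of its top; about 0.2 kg. Origin: centre of its underside. At the start it lies in the chute under the clear guard, lengthwise along the chute
- unit: white bench finishing unit (fixed) with a straight steel chute along its y. Origin: at counter level, on the chute's centre line, under the mouth of the guard tunnel; z up. y=0 to +100 mm: tunnel under a clear guard, top 48 mm above the counter. y=0 to -160 mm: open catch tray, closed at y=-166 mm by a lip only 8 mm high. Housing 162 mm high, from y=+102 mm on, x=-60 to +90 mm
- tray_spot (a point): point on the catch tray's floor (10 mm above the counter) at unit y=-70 mm, where the casting's centre comes to rest (within 10 mm) once ejected, its length along the tray. The tray is 42 mm wide inside, side walls 5 mm thick with tops 44 mm above the counter: too close to the casting's long sides for fingers to pass; beyond its ends 35 mm and more are free
- tunnel (a point): middle of the tunnel's floor, about where the casting starts, out of reach under the guard. Pressing the pedal drives a pusher that slides the casting along the unit's -y out to the tray; when the pedal is let up the pusher goes back in and leaves the casting there. Press at a moderate pace, or the casting is flung along the tray
- pedal_pad (a point): middle of the rubber pad on top of the pedal, where to press: a steel plate 64 mm wide (unit's y) and 130 mm long, hinged at the unit's side and sticking out along the unit's -x, free end raised. This point is 105 mm out from the hinge, about 67 mm above the counter at rest and 22 mm at the stop
- pedal (a joint): angle of the spring pedal: 0 at rest (raised), 0.45 rad fully down on its stop; springs back when let go; steady force to the stop about 10 N, with a short jolt on the way when the pusher meets the casting, so a light first resistance is not yet the stop
- mat: black rubber mat fixed on the counter, 120 x 120 x 4 mm, free space for changing the grip. Origin: centre of its underside; top at 4 mm
- tote: grey plastic tote (fixed), 272 mm long (its x), 82 mm wide (its y), 46 mm high, walls 4 mm. Three bays in a row at x=-88, 0 and +88 mm, each 84 mm along x and 74 mm along y, parted by dividers only 14 mm high above the counter. Origin: centre of its underside
- tote_floor (a point): middle of the tote's inner floor, 4 mm above the counter. Castings lie across the tote (their length along the tote's y) with 5 mm between each end and the tall long walls: no room for fingers at the ends, plenty beside the long sides
- card: blank paper case card, 50 mm (its x, along the tote) x 70 mm (its y) x 2 mm, fixed on the floor of the one empty bay, centred in it: the casting goes on it. Which bay is empty varies. Origin: centre of its underside, 4 mm above the counter; axes parallel to the tote's
- done_a: steel casting, same as casting, already lying in the tote; leave it. Origin: centre of its underside, its x along its length
- done_b: steel casting, same as casting, already lying in the tote; leave it. Origin: centre of its underside, its x along its length
- jar: glass jar, 44 mm across, 60 mm high, a bystander. Origin: centre of its underside
- brush: small hand brush, 170 mm long, lying on the counter, a bystander
Things that resemble listed ones, but are neither listed nor needed, are in the scene too. Of the things like the mat, leave any that is blue; of the rest the larger one is meant.

How it is judged:
By the outcome, as a careful person would: the job done as asked, in the order asked, and still so for the second after the job is handed in, with the robot touching nothing.
It also fails if it takes over 64 s, if anything falls off the work surface, if the arm or the gripper's body presses on something with over 40 N, if the wrist force passes 120 N, or if a joint passes its speed limit or range.

## Working session

There is one attempt and no reset: what is moved stays moved. The work goes in short steps, Python scripts to look and compute and a tool call to move; the robot and the scene stay as the last step left them, time stands still between calls to the robot, and variables do not carry over. Pictures are saved under pics/ and viewed, about 8 in all and at most 12, crops included, and the job is handed in when it is done.

Besides the shell and the picture viewer there is one more tool, called after ">>>" by a JSON object that holds its "name" and its "arguments". drive_tool: Moves the arm, as the interface text tells. Its arguments: {"type":"object","properties":{"linear":{"type":"array","items":{"type":"array","items":{"type":"number"}}},"rot":{"type":"array","items":{"type":"array","items":{"type":"number"}}},"hand":{"type":"array","items":{"type":"number"}},"force":{"type":"number"}},"required":["linear","rot","hand"]}

```bash
mkdir -p pics; cat > h.py <<'E'
import numpy as np, cv2
from station import manip, cams, order
from scipy.spatial.transform import Rotation as R
def cam(n):
    m=cams.camera_model(n); f=210/np.tan(np.radians(m['vfov'])/2)
    K=np.array([[f,0,m['cx']],[0,f,m['cy']],[0,0,1]]); return m,K
def back(n,uv,z,mk=None):
    m,K=mk or cam(n); Rm=cv2.Rodrigues(np.array(m['rvec'],float))[0]; t=np.array(m['tvec'],float).ravel()
    uv=np.atleast_2d(np.array(uv,float)); d=(np.linalg.inv(K)@np.c_[uv,np.ones(len(uv))].T).T@Rm; c=-Rm.T@t
    return c+d*((z-c[2])/d[:,2])[:,None]
def proj(n,P,mk=None):
    m,K=mk or cam(n); return cv2.projectPoints(np.atleast_2d(np.array(P,float)),np.array(m['rvec'],float),np.array(m['tvec'],float),K,None)[0].reshape(-1,2)
def snap(n,f=None):
    p=cams.snapshot(n)
    if f: cv2.imwrite('pics/'+f,p[:,:,::-1])
    return p
E
python3 - <<'E'
from h import *
print(manip.tip_reach, manip.sense())
a=snap('scene');b=snap('side')
for n in('scene','side'): print(n,cams.camera_model(n))
cv2.imwrite('pics/a.png',a[:,:,::-1]);cv2.imwrite('pics/b.png',b[:,:,::-1])
zs=dict(casting=.01,unit=0,tray_spot=.01,tunnel=.01,pedal_pad=.067,mat=0,tote=0,tote_floor=.004,card=.004,done_a=.004,jar=0,brush=0)
for n in('scene','side'):
  for l,z in zs.items():
    for r in cams.spot_point(l,n)[:4]: print(n,l,round(r['score'],2),np.round(r['at'],1),np.round(back(n,r['at'],z)[0],4))
E
```

```text
0.0726 {'t': 0.0, 'q': array([-1.40653327e+00,  5.28464272e-01,  1.43391032e+00, -2.36332597e-05,
        1.18138273e+00, -1.78452873e-01]), 'qd': array([-5.11171774e-04, -6.14907077e-04, -1.23793277e-05, -1.78274578e-03,
       -1.97315310e-03, -1.21735720e-03]), 'tau': array([ 1.21898040e-03, -4.42349732e+01, -1.78026080e+01, -1.13420281e-04,
        8.37543514e-03,  8.90577724e-06]), 'tcp_pos': array([ 0.20998642, -0.58807228,  0.30293206]), 'tool_rot': array([ 9.85352771e-01,  1.70524912e-01, -3.24783627e-06, -1.08237993e-03]), 'force': array([-0.83505989, -0.33069666,  0.58234273]), 'ft_torque': array([ 0.00935256, -0.01622138,  0.06418453]), 'finger_gap': 0.9919783651823535}
scene {'vfov': 54.1113940926441, 'cx': 279.52243444756186, 'cy': 208.53670416300648, 'rvec': array([ 2.16584745,  1.34109724, -0.43394352]), 'tvec': array([-0.16952488, -0.43289453,  1.50346186])}
side {'vfov': 44.65251889182695, 'cx': 271.3579690995059, 'cy': 214.5142041253185, 'rvec': array([ 2.37561233, -0.66909892,  0.24226074]), 'tvec': array([-0.53423884,  0.19681675,  1.1410034 ])}
scene unit 0.86 [3
[... 1190 characters left out ...]
.1 154.1] [0.6078 0.1744 0.01  ]
side pedal_pad 0.55 [162.1 145.3] [0.4359 0.2492 0.067 ]
side mat 0.87 [215.4 224.2] [ 0.4528 -0.0147  0.    ]
side mat 0.74 [151.2 198.2] [0.3496 0.1501 0.    ]
side mat 0.59 [334.9 170.6] [ 0.8196 -0.0188  0.    ]
side tote 0.89 [289.  274.2] [ 0.5302 -0.2359  0.    ]
side tote_floor 0.61 [289.6 278.1] [ 0.5241 -0.2477  0.004 ]
side card 0.86 [256.5 292. ] [ 0.4403 -0.2397  0.004 ]
side done_a 0.64 [286.9 276.5] [ 0.5211 -0.2407  0.004 ]
side done_a 0.61 [324.2 264.3] [ 0.6142 -0.258   0.004 ]
side done_a 0.59 [289.4 280.3] [ 0.5205 -0.2524  0.004 ]
side jar 0.74 [337.9 213.8] [ 0.7354 -0.1476  0.    ]
side brush 0.76 [351.2 363.3] [ 0.5221 -0.485   0.    ]
```

View pics/a.png

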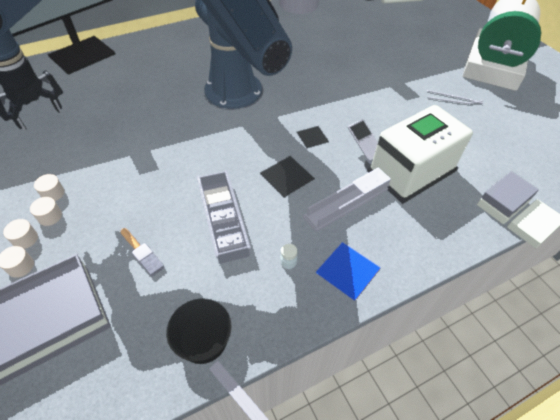

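View pics/b.png

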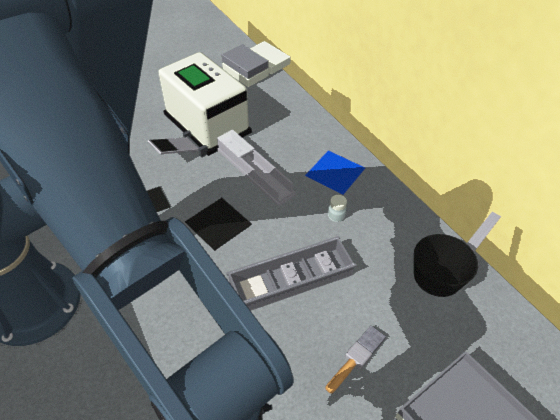

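Mat candidates in the scene picture are a large black one at (288,176), a small black one at (312,137) and a blue one at (348,270). The large black one fits: it isn't blue, and it is the larger of the other two. The pedal is at (360,130), the tray at (340,205) with the casting under the guard, and the empty bay with the card at (217,198). I'll confirm these in one crop.

```bash
cat >> h.py <<'E'
def yaw():
    x=R.from_quat(manip.sense()['tool_rot']).as_matrix()[:,0]; return np.degrees(np.arctan2(x[1],x[0]))
def plan(*wps):
    "each wp (x,y,z,yaw deg): prints turn about tool z, then shift in tool axes (mm) after the turn"
    s=manip.sense(); p=s['tcp_pos']; y=yaw()
    for w in wps:
        rz=(y-w[3]+180)%360-180; y=w[3]; Rt=R.from_euler('zx',[y,180],degrees=True).as_matrix() if 0 else R.from_euler('z',y,degrees=True).as_matrix()@np.diag([1,-1,-1])
        print('rz %.1f'%rz,'shift',np.round(Rt.T@(np.array(w[:3])-p)*1000,1)); p=np.array(w[:3])
E
python3 - <<'E'
from h import *
a=cv2.imread('pics/a.png'); c=cv2.resize(a[100:250,195:395],None,fx=4,fy=4,interpolation=cv2.INTER_CUBIC)
cv2.imwrite('pics/c.png',c)
snap('scene')
for l in('mat',):
  for r in cams.regions_of(l,'scene'):
    ys,xs=np.nonzero(r['pixels']); P=back('scene',np.c_[xs,ys],.004)[:,:2]
    print(l,r['score'].__round__(2),r['rect'],cv2.minAreaRect((P*1000).astype(np.float32)))
plan((.48,-.3,.25,19.6),(.53,0,.25,19.6),(.43,.249,.2,9.7))
E
```

```text
mat 0.98 [262.5, 154.5, 314.3, 195.9] ((460.39508056640625, -16.286277770996094), (119.75879669189453, 119.11563873291016), 12.689377784729004)
mat 0.81 [296.9, 127.5, 326.4, 150.2] ((343.599365234375, 137.04733276367188), (84.7940902709961, 85.49738311767578), 85.61753845214844)
rz 0.0 shift [ 351.1 -181.3   53.9]
rz 0.0 shift [ 147.7 -265.8    0. ]
rz 9.9 shift [ -56.6 -262.3   50. ]
```

View pics/c.png

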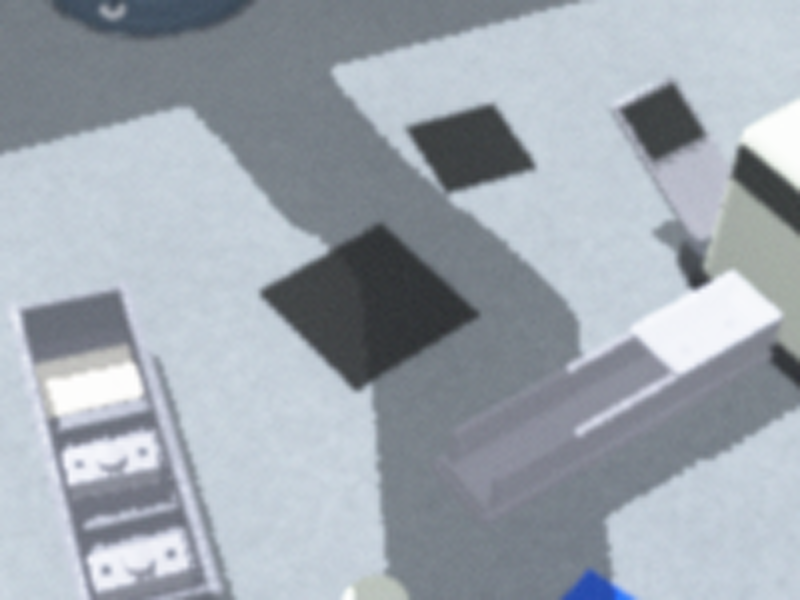

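The crop shows the large black mat at crop (370,305), measured at 119 mm, against 85 mm for the small one at (470,148). The pedal pad is at crop (662,120), and the card's bay is the one nearest the robot. I'll move towards the pedal with the fingers shut.

>>> {"name": "drive_tool", "arguments": {"linear": [[35,-18,5.5],[35,-18,5.5],[35,-18,5.5],[35,-18,5.5],[35,-18,5.5],[35,-18,5.5],[35,-18,5.5],[35,-18,5.5],[35,-18,5.5],[35,-18,5.5],[18.5,-33,0],[18.5,-33,0],[18.5,-33,0],[18.5,-33,0],[18.5,-33,0],[18.5,-33,0],[18.5,-33,0],[18.5,-33,0],[0,0,0],[0,0,0]], "rot": [[0,0,0],[0,0,0],[0,0,0],[0,0,0],[0,0,0],[0,0,0],[0,0,0],[0,0,0],[0,0,0],[0,0,0],[0,0,0],[0,0,0],[0,0,0],[0,0,0],[0,0,0],[0,0,0],[0,0,0],[0,0,0],[0,0,5],[0,0,5]], "hand": [0,0,0,0,0,0,0,0,0,0,0,0,0,0,0,0,0,0,0,0]}}

```text
t: 3.07
tcp_pos: [0.55, 0.0152, 0.2413]
tool_rot: [0.997, 0.078, 0.006, 0.009]
force: [0.1, -0.3, -0.5]
finger_gap: -0.001
```

```bash
python3 - <<'E'
from h import *
s=manip.sense(); print(s['t'],s['tcp_pos'],yaw(),s['finger_gap'],s['force'])
mk=cam('wrist'); a=snap('wrist','w1.png'); print(back('wrist',[[279,209]],0,mk), -cv2.Rodrigues(mk[0]['rvec'])[0].T@mk[0]['tvec'])
zs=dict(unit=0,tray_spot=.01,tunnel=.01,pedal_pad=.067,mat=0,tote_floor=.004,card=.004)
for l,z in zs.items():
    for r in cams.spot_point(l,'wrist')[:4]: print(l,round(r['score'],2),np.round(r['at'],1),np.round(back('wrist',r['at'],z,mk)[0],4))
plan((.432,.249,.2,9.7))
E
```

```text
3.0667 [0.55004216 0.01519638 0.24130049] 8.906974243731526 -0.001404382908944537 [ 0.0914738  -0.30330348 -0.47616813]
[[0.53224182 0.01278175 0.        ]] [0.6190801  0.02784491 0.31227461]
unit 0.87 [177.1  97.8] [0.6253 0.1238 0.    ]
tray_spot 0.93 [245.5 100.4] [0.6325 0.0591 0.01  ]
tote_floor 0.72 [520.4 249.7] [ 0.527 -0.252  0.004]
card 0.82 [480.7 314.8] [ 0.4431 -0.2349  0.004 ]
rz -0.8 shift [ -76.2 -253.6   41.2]
```

View pics/w1.png

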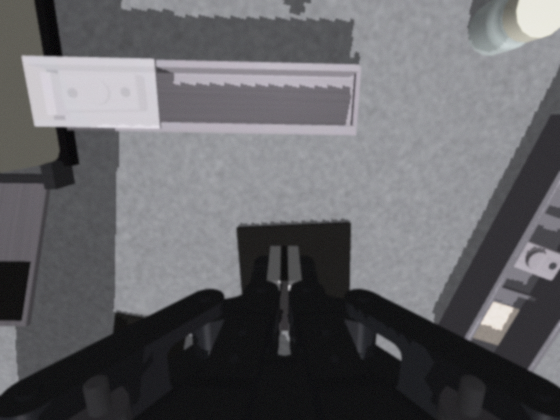

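The wrist view shows the tray at rows 60–134, columns 155–358, with the casting under the guard at (90,92) and the big mat below at (293,250). Next I'll go above the pedal.

>>> {"name": "drive_tool", "arguments": {"linear": [[-38,0,0],[-38,0,0],[0,-36,0],[0,-36,0],[0,-36,0],[0,-36,0],[0,-36,0],[0,-36,0],[0,-36,0],[0,0,20],[0,0,20],[0,0,0]], "rot": [[0,0,0],[0,0,0],[0,0,0],[0,0,0],[0,0,0],[0,0,0],[0,0,0],[0,0,0],[0,0,0],[0,0,0],[0,0,0],[0,0,0]], "hand": [0,0,0,0,0,0,0,0,0,0,0,0]}}

```text
t: 4.47
tcp_pos: [0.4416, 0.2476, 0.1956]
tool_rot: [0.998, 0.068, 0.013, 0.01]
force: [-0.6, 0.5, -0.0]
finger_gap: 0.001
```

```bash
python3 - <<'E'
from h import *
P=back('wrist',[[160,58],[360,65],[158,130],[355,134]],.044,(lambda:None)() or None) if 0 else None
s=manip.sense(); print(s['t'],s['tcp_pos'],yaw(),R.from_quat(s['tool_rot']).as_matrix()[:,2])
mk=cam('wrist'); a=snap('wrist','w2.png')
b=snap('scene')
for c,m in(('wrist',mk),('scene',None)):
    for r in cams.spot_point('pedal_pad',c)[:4]: print(c,round(r['score'],2),np.round(r['at'],1),np.round(back(c,r['at'],.067,m)[0],4))
g=cv2.resize(b[90:210,270:430],None,fx=2.5,fy=2.5,interpolation=cv2.INTER_CUBIC)
cv2.imwrite('pics/d.png',np.hstack([cv2.resize(a,(400,300)),g])[:,:,::-1])
plan((.431,.249,.155,9.7))
E
```

```text
4.4667 [0.4416404  0.24762779 0.19556931] 7.844840578000558 [ 0.02653934 -0.0179723  -0.9994862 ]
wrist 0.91 [274.3 237.1] [0.437 0.251 0.067]
scene 0.83 [357.6 128.7] [0.4323 0.2449 0.067 ]
rz -2.0 shift [-12.1  -4.1  43.6]
```

View pics/d.png

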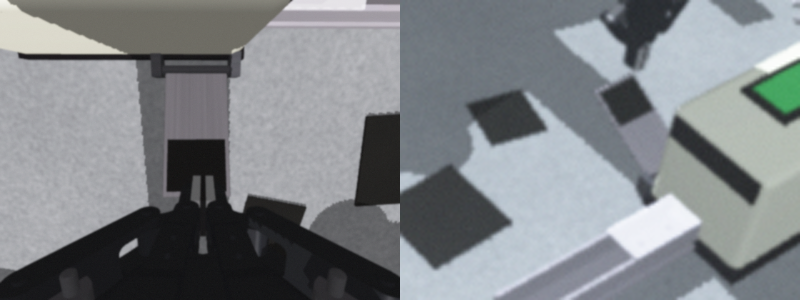

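>>> {"name": "drive_tool", "arguments": {"linear": [[-10,-4,10],[0,0,20],[0,0,10],[0,0,6],[0,0,4],[0,0,4],[0,0,4],[0,0,4],[0,0,4],[0,0,4],[0,0,4],[0,0,4],[0,0,4]], "rot": [[1.2,-1.4,-1],[0,0,0],[0,0,0],[0,0,0],[0,0,0],[0,0,0],[0,0,0],[0,0,0],[0,0,0],[0,0,0],[0,0,0],[0,0,0],[0,0,0]], "hand": [0,0,0,0,0,0,0,0,0,0,0,0,0]}}

```text
t: 5.75
tcp_pos: [0.4381, 0.2471, 0.1235]
tool_rot: [0.997, 0.073, 0.007, -0.002]
force: [-3.3, -1.0, 10.3]
finger_gap: 0.001
```

>>> {"name": "drive_tool", "arguments": {"linear": [[0,0,4],[0,0,4],[0,0,4],[0,0,4],[0,0,4],[0,0,4],[0,0,4],[0,0,4]], "rot": [[0,0,0],[0,0,0],[0,0,0],[0,0,0],[0,0,0],[0,0,0],[0,0,0],[0,0,0]], "hand": [0,0,0,0,0,0,0,0]}}

```text
t: 6.42
tcp_pos: [0.4337, 0.2467, 0.098]
tool_rot: [0.997, 0.075, 0.004, -0.001]
force: [-1.0, -1.0, 11.8]
finger_gap: 0.003
```

>>> {"name": "drive_tool", "arguments": {"linear": [[0,0,4],[0,0,4],[0,0,4],[0,0,4]], "rot": [[0,0,0],[0,0,0],[0,0,0],[0,0,0]], "hand": [0,0,0,0]}}

```text
t: 6.75
tcp_pos: [0.4333, 0.2466, 0.0928]
tool_rot: [0.997, 0.076, 0.007, -0.0]
force: [-6.5, -3.2, 43.5]
finger_gap: 0.003
```

The stop is reached: the force jumped to 43 N with the tip at about 22 mm. I'll let the pedal up and rise.

>>> {"name": "drive_tool", "arguments": {"linear": [[0,0,-8],[0,0,-10],[0,0,-12],[0,0,-15],[0,0,-30],[0,0,-35],[0,0,-10],[0,36,0],[0,36,0],[0,36,0],[0,36,0],[0,36,-10],[30,0,0],[30,0,0],[30,0,0],[0,0,0]], "rot": [[0,0,0],[0,0,0],[0,0,0],[0,0,0],[0,0,0],[0,0,0],[0,0,0],[0,0,0],[0,0,0],[0,0,0],[0,0,0],[0,0,0],[0,0,0],[0,0,0],[0,0,0],[0,0,0]], "hand": [0,0,0,0,0,0,0,0,85,85,85,85,85,85,85,85]}}

```text
t: 8.08
tcp_pos: [0.5546, 0.0753, 0.2382]
tool_rot: [0.997, 0.076, 0.016, -0.002]
force: [1.4, 0.0, 0.4]
finger_gap: 0.995
```

```bash
cat >> h.py <<'E'
def level():
    d=R.from_quat(manip.sense()['tool_rot']).as_matrix().T@np.array([0,0,-1.]); v=np.cross([0,0,1],d); print('level rot deg',np.round(np.degrees(v),2))
E
python3 - <<'E'
from h import *
s=manip.sense(); print(s['t'],s['tcp_pos'],yaw(),s['force']);level()
mk=cam('wrist'); a=snap('wrist','w3.png')
for l,z in dict(casting=.01,tray_spot=.01,unit=0).items():
    for r in cams.spot_point(l,'wrist')[:3]: print(l,round(r['score'],2),np.round(r['at'],1),np.round(back('wrist',r['at'],z,mk)[0],4))
for r in cams.regions_of('casting','wrist')[:2]:
    ys,xs=np.nonzero(r['pixels']); P=back('wrist',np.c_[xs,ys],.03,mk)[:,:2]
    print(r['score'].__round__(2),r['rect'],cv2.minAreaRect((P*1000).astype(np.float32)))
plan((.633,.058,.15,9.7))
np.savez('mk.npz',K=mk[1],r=mk[0]['rvec'],t=mk[0]['tvec'])
E
```

```text
8.0833 [0.55460835 0.07529429 0.23816486] 8.744445608868658 [1.38783554 0.01243683 0.38142175]
level rot deg [-0.07 -1.86  0.  ]
casting 0.96 [321.7 120.8] [0.6345 0.0524 0.01  ]
casting 0.31 [246.2 119.9] [0.6247 0.1218 0.01  ]
unit 0.74 [244.1 120.4] [0.624  0.1249 0.    ]
0.67 [287.6, 101.3, 359.3, 138.8] ((635.747802734375, 51.9372444152832), (30.196550369262695, 64.97331237792969), 10.619272232055664)
0.37 [296.0, 238.2, 412.3, 343.6] ((474.22760009765625, -6.6846160888671875), (112.60806274414062, 110.93852233886719), 10.90381145477295)
rz -0.8 shift [82.1 32.8 86.7]
```

View pics/w3.png

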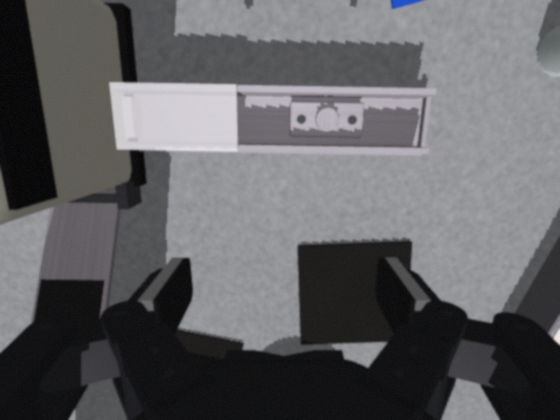

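The casting is out in the tray at pixel (326,120), about (0.635, 0.052), with its length at about 100°, and the pedal is up again. I'll go above it and check.

>>> {"name": "drive_tool", "arguments": {"linear": [[20,8,10],[30,13,20],[28,13,20],[6,3,15],[0,0,10],[0,0,0]], "rot": [[0,-1.9,-1.3],[0,0,0],[0,0,0],[0,0,0],[0,0,0],[0,0,0]], "hand": [85,85,85,85,85,85]}}

```text
t: 8.83
tcp_pos: [0.6291, 0.0571, 0.1584]
tool_rot: [0.996, 0.091, -0.011, -0.002]
force: [-1.4, -0.3, -0.5]
finger_gap: 0.994
```

```bash
python3 - <<'E'
from h import *
s=manip.sense(); print(s['t'],s['tcp_pos'],yaw(),s['force']);level()
mk=cam('wrist'); a=snap('wrist','w4.png')
for r in cams.spot_point('casting','wrist')[:3]: print(round(r['score'],2),np.round(r['at'],1),np.round(back('wrist',r['at'],.01,mk)[0],4))
for r in cams.regions_of('casting','wrist')[:2]:
    ys,xs=np.nonzero(r['pixels']); P=back('wrist',np.c_[xs,ys],.03,mk)[:,:2]
    print(r['score'].__round__(2),r['rect'],cv2.minAreaRect((P*1000).astype(np.float32)))
snap('side'); snap('scene')
for n in('side','scene'):
  for r in cams.spot_point('casting',n)[:2]: print(n,round(r['score'],2),np.round(r['at'],1),np.round(back(n,r['at'],.01)[0],4))
plan((.635,.052,.085,10.3))
E
```

```text
8.8333 [0.62905153 0.05708699 0.15840433] 10.500996898839931 [-1.3889347  -0.28432525 -0.5222153 ]
level rot deg [-0.33  1.24  0.  ]
0.6 [294.1 203.6] [0.6379 0.0522 0.01  ]
0.97 [244.6, 189.6, 344.1, 236.0] ((636.9131469726562, 51.694091796875), (30.667856216430664, 64.40359497070312), 8.039237976074219)
0.32 [2.0, 295.5, 42.4, 349.2] ((516.3932495117188, 244.8203125), (24.12828826904297, 59.783714294433594), 51.614036560058594)
side 0.44 [261.  179.3] [0.6249 0.0505 0.01  ]
scene 0.48 [337.5 205.2] [0.629  0.0584 0.01  ]
rz 0.2 shift [ 3.   5.7 77.2]
```

View pics/w4.png

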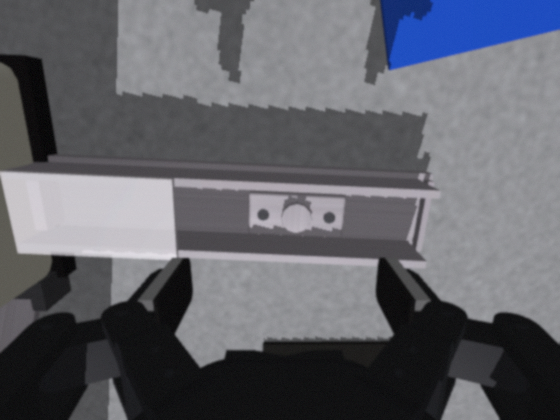

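The casting is centred at (296,213), turned about 1.7° clockwise in the picture. I'll correct for that, descend to about z = 0.10 and check the pose.

>>> {"name": "drive_tool", "arguments": {"linear": [[6,6,0],[0,0,15],[0,0,20],[0,0,15],[0,0,0],[0,0,0]], "rot": [[-0.3,1.2,1.7],[0,0,0],[0,0,0],[0,0,0],[0,0,0],[0,0,0]], "hand": [85,85,85,85,85,85]}}

```text
t: 9.68
tcp_pos: [0.6433, 0.0508, 0.1168]
tool_rot: [0.997, 0.073, 0.012, 0.002]
force: [-0.5, 0.5, 0.5]
finger_gap: 0.995
```

```bash
python3 - <<'E'
from h import *
s=manip.sense(); print(s['t'],s['tcp_pos'],yaw(),s['force']);level()
plan((.636,.052,.083,8.7))
E
```

```text
9.6833 [0.64329969 0.05082715 0.11683238] 8.38318440230411 [-0.51282941  0.49689875  0.48189666]
level rot deg [ 0.36 -1.38  0.  ]
rz -0.3 shift [-7.  -2.3 33.8]
```

>>> {"name": "drive_tool", "arguments": {"linear": [[-5,-2,0],[0,0,12],[0,0,8],[0,0,4],[0,0,0]], "rot": [[0.2,-0.8,0],[0,0,0],[0,0,0],[0,0,0],[0,0,0]], "hand": [85,85,85,85,85]}}

```text
t: 10.1
tcp_pos: [0.6399, 0.0517, 0.0944]
tool_rot: [0.997, 0.072, 0.008, 0.001]
force: [-1.7, -0.3, -0.5]
finger_gap: 0.994
```

```bash
python3 - <<'E'
from h import *
s=manip.sense(); print(s['t'],s['tcp_pos'],yaw(),s['force'],s['qd']);level()
plan((.636,.052,.083,8.7))
E
```

```text
10.1 [0.63986348 0.05171914 0.09436306] 8.297530483057775 [-1.70848996 -0.27200091 -0.48185959] [ 0.00170659  0.00055356 -0.00058444  0.00035767 -0.00088336  0.00058144]
level rot deg [ 0.23 -0.88  0.  ]
rz -0.4 shift [-3.8 -0.9 11.4]
```

>>> {"name": "drive_tool", "arguments": {"linear": [[-3,-1,4],[0,0,5],[0,0,2],[0,0,0],[0,0,0],[0,0,0],[0,0,0],[0,0,0],[0,0,0],[0,0,0]], "rot": [[0.2,-0.8,0],[0,0,0],[0,0,0],[0,0,0],[0,0,0],[0,0,0],[0,0,0],[0,0,0],[0,0,0],[0,0,0]], "hand": [85,85,85,60,55,55,55,55,55,55], "force": 50}}

```text
t: 10.93
tcp_pos: [0.637, 0.0522, 0.0822]
tool_rot: [0.997, 0.072, 0.0, 0.0]
force: [-0.2, 0.1, 0.1]
finger_gap: 0.73
```

```bash
python3 - <<'E'
from h import *
s=manip.sense(); print(s['t'],s['tcp_pos'],yaw(),s['force'],s['finger_gap']*85.4);level()
E
```

```text
10.9333 [0.637012   0.05220792 0.08224117] 8.308530127218328 [-0.19725574  0.06019711  0.08069055] 62.37776281648569
level rot deg [ 0.04 -0.05  0.  ]
```

Gripped at about 62 mm opening. I'll lift and carry it to above the mat.

>>> {"name": "drive_tool", "arguments": {"linear": [[0,0,-8],[0,0,-20],[0,0,-30],[0,0,-25],[-15,3,0],[-30,6,0],[-35,8,0],[-35,8,0],[-35,8,0],[-25,6,0],[-10,2,0],[0,0,0],[0,0,0]], "rot": [[0,0,0],[0,0,0],[0,0,0],[0,0,0],[0,0,0],[0,0,0],[0,0,0],[0,0,0],[0,0,0],[0,0,0],[0,0,0],[0,0,0],[0,0,0]], "hand": [55,55,55,55,55,55,55,55,55,55,55,55,55]}}

```text
t: 12.02
tcp_pos: [0.4519, -0.0154, 0.1722]
tool_rot: [0.997, 0.073, 0.002, -0.0]
force: [0.8, 0.2, -3.0]
finger_gap: 0.735
```

```bash
python3 - <<'E'
from h import *
s=manip.sense(); print(s['t'],s['tcp_pos'],yaw(),s['force'],s['finger_gap']*85.4);level()
a=snap('scene');b=snap('side')
for n in('scene','side'):
  for r in cams.spot_point('mat',n)[:3]: print(n,round(r['score'],2),np.round(r['at'],1),np.round(back(n,r['at'],.0)[0],4))
u=proj('scene',s['tcp_pos'])[0].astype(int); v=proj('side',s['tcp_pos'])[0].astype(int); print(u,v)
f=lambda i,c:cv2.resize(i[max(c[1]-70,0):max(c[1]-70,0)+150,c[0]-90:c[0]+90],(396,330),interpolation=cv2.INTER_CUBIC)
cv2.imwrite('pics/e.png',np.hstack([f(a,u),f(b,v)])[:,:,::-1])
plan((.46,-.015,.078,8.3))
E
```

```text
12.0167 [ 0.45191167 -0.01537748  0.17216986] 8.423086020466648 [ 0.83652832  0.18543658 -2.9529721 ] 62.73603901772705
level rot deg [ 0.02 -0.26  0.  ]
scene 0.95 [309.2 136. ] [0.3338 0.1317 0.    ]
scene 0.89 [286.5 175.1] [ 0.4548 -0.0155  0.    ]
scene 0.71 [350.4 270. ] [ 0.8183 -0.0177  0.    ]
side 0.97 [218. 225.] [ 0.4571 -0.0204  0.    ]
side 0.71 [148.7 199.1] [0.3428 0.1506 0.    ]
side 0.69 [336.  171.7] [ 0.8197 -0.0238  0.    ]
[287 132] [208 177]
rz 0.2 shift [ 6.3  0.7 93.9]
```

View pics/e.png

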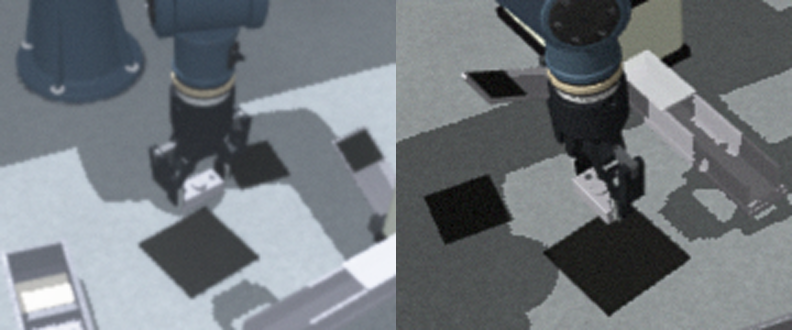

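Both views show the casting held level between the fingers, above the large mat. I'll lower it.

>>> {"name": "drive_tool", "arguments": {"linear": [[5,0,10],[0,0,25],[0,0,25],[0,0,15],[0,0,8],[0,0,4],[0,0,2]], "rot": [[0,-0.2,0],[0,0,0],[0,0,0],[0,0,0],[0,0,0],[0,0,0],[0,0,0]], "hand": [55,55,55,55,55,55,55]}}

```text
t: 12.8
tcp_pos: [0.4711, -0.0142, 0.08]
tool_rot: [0.997, 0.077, 0.01, 0.003]
force: [0.6, 1.0, -2.4]
finger_gap: 0.734
```

```bash
python3 - <<'E'
from h import *
s=manip.sense(); print(s['t'],s['tcp_pos'],yaw(),s['force']);level()
E
```

```text
12.8 [ 0.47110931 -0.01418234  0.08000649] 8.860712010871161 [ 0.56544822  1.04741935 -2.4296812 ]
level rot deg [ 0.47 -1.1   0.  ]
```

>>> {"name": "drive_tool", "arguments": {"linear": [[-5,0,0],[0,0,2],[0,0,2],[0,0,1]], "rot": [[0.5,-1.1,0],[0,0,0],[0,0,0],[0,0,0]], "hand": [55,55,55,55]}}

```text
t: 13.13
tcp_pos: [0.4672, -0.015, 0.0762]
tool_rot: [0.997, 0.078, 0.001, -0.0]
force: [-1.3, 0.5, 7.2]
finger_gap: 0.737
```

```bash
python3 - <<'E'
from h import *
s=manip.sense(); print(s['t'],s['tcp_pos'],yaw(),s['force']);level()
E
```

```text
13.1333 [ 0.46722976 -0.01501157  0.07617248] 8.908131603623179 [-1.27970902  0.4844179   7.22073959]
level rot deg [ 0.   -0.07  0.  ]
```

It touches the mat at 7 N. I'll open, rise and turn 90°.

>>> {"name": "drive_tool", "arguments": {"linear": [[0,0,0],[0,0,0],[0,0,0],[0,0,0],[0,0,-10],[0,0,-25],[0,0,-30],[0,0,-15],[0,0,0],[0,0,0],[0,0,0],[0,0,0],[0,0,0],[0,0,0],[0,0,0],[0,0,0],[0,0,0],[0,0,0],[0,0,0],[0,0,0]], "rot": [[0,0,0],[0,0,0],[0,0,0],[0,0,0],[0,0,0],[0,0,0],[0,0,0],[0,0,0],[0,0,-7],[0,0,-7],[0,0,-7],[0,0,-7],[0,0,-7],[0,0,-7],[0,0,-7],[0,0,-7],[0,0,-7],[0,0,-7],[0,0,-7],[0,0,-7]], "hand": [85,85,85,85,85,85,85,85,85,85,85,85,85,85,85,85,85,85,85,85]}}

```text
t: 14.8
tcp_pos: [0.4671, -0.015, 0.1747]
tool_rot: [0.676, 0.737, 0.004, 0.007]
force: [-0.3, 0.2, 0.6]
finger_gap: 0.992
```

```bash
python3 - <<'E'
from h import *
s=manip.sense(); print(s['t'],s['tcp_pos'],yaw(),s['force']);level()
mk=cam('wrist'); a=snap('wrist','w5.png')
for l,z in dict(casting=.004,mat=0).items():
  for r in cams.spot_point(l,'wrist')[:3]: print(l,round(r['score'],2),np.round(r['at'],1),np.round(back('wrist',r['at'],z,mk)[0],4))
for r in cams.regions_of('casting','wrist')[:2]:
    ys,xs=np.nonzero(r['pixels']); P=back('wrist',np.c_[xs,ys],.024,mk)[:,:2]
    print(r['score'].__round__(2),r['rect'],cv2.minAreaRect((P*1000).astype(np.float32)))
plan((.467,-.015,.15,98.9))
E
```

```text
14.8 [ 0.46711966 -0.01503255  0.17471128] 94.94352546843335 [-0.29338298  0.24576128  0.55866652]
level rot deg [ 0.91  0.32 -0.  ]
casting 0.77 [276.  206.4] [ 0.4647 -0.0146  0.004 ]
mat 0.64 [272.8 202.6] [ 0.4619 -0.0128  0.    ]
0.56 [253.3, 166.7, 298.5, 252.4] ((465.5172119140625, -12.961639404296875), (29.813447952270508, 66.16301727294922), 9.000463485717773)
rz -4.5 shift [ 0.1 -0.2 24.4]
```

View pics/w5.png

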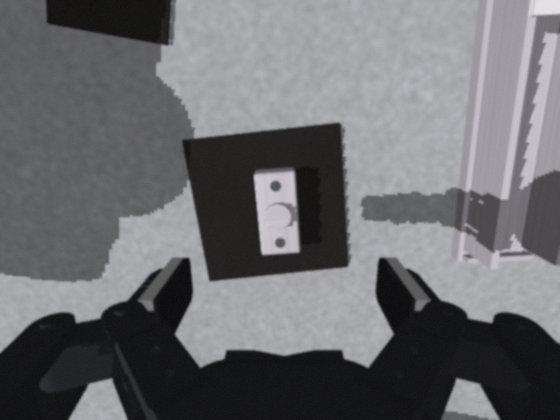

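The casting lies flat on the mat, boss up, at pixel (278,212). I'll finish the turn, level and go down to grip its long sides.

>>> {"name": "drive_tool", "arguments": {"linear": [[0,0,0],[0,0,10],[0,0,20],[0,0,20],[0,0,10],[0,0,0]], "rot": [[0.9,0.3,-4],[0,0,0],[0,0,0],[0,0,0],[0,0,0],[0,0,0]], "hand": [85,85,85,85,85,85]}}

```text
t: 15.5
tcp_pos: [0.469, -0.0155, 0.115]
tool_rot: [0.658, 0.753, 0.001, 0.003]
force: [-0.6, -0.7, -0.7]
finger_gap: 0.996
```

```bash
python3 - <<'E'
from h import *
s=manip.sense(); print(s['t'],s['tcp_pos'],yaw(),s['force']);level()
plan((.4665,-.0145,.08,98.9))
E
```

```text
15.5 [ 0.46902569 -0.01552538  0.115022  ] 97.6605025971909 [-0.61889611 -0.72630989 -0.71357154]
level rot deg [ 0.33  0.18 -0.  ]
rz -1.2 shift [ 1.4 -2.3 35. ]
```

>>> {"name": "drive_tool", "arguments": {"linear": [[1,-3,5],[0,0,15],[0,0,10],[0,0,4],[0,0,0],[0,0,0],[0,0,0],[0,0,0],[0,0,0],[0,0,0],[0,0,0],[0,0,0]], "rot": [[0.3,0.2,-1.2],[0,0,0],[0,0,0],[0,0,0],[0,0,0],[0,0,0],[0,0,0],[0,0,0],[0,0,0],[0,0,0],[0,0,0],[0,0,0]], "hand": [85,85,85,85,50,35,20,20,20,20,20,20], "force": 50}}

```text
t: 16.5
tcp_pos: [0.4668, -0.0151, 0.0832]
tool_rot: [0.651, 0.759, 0.001, 0.002]
force: [-0.7, -1.0, -1.7]
finger_gap: 0.336
```

```bash
python3 - <<'E'
from h import *
s=manip.sense(); print(s['t'],s['tcp_pos'],yaw(),s['force'],s['finger_gap']*85.4);level()
E
```

```text
16.5 [ 0.46680265 -0.01508343  0.0831683 ] 98.78181417879833 [-0.73085687 -1.02955598 -1.65884687] 28.732920598399073
level rot deg [ 0.23  0.07 -0.  ]
```

Gripped by the long sides. I'll lift and move past the tote, so the wrist camera looks at it from close by.

>>> {"name": "drive_tool", "arguments": {"linear": [[0,0,-8],[0,0,-20],[0,0,-30],[0,0,-35],[0,0,-35],[0,0,-30],[-20,-2,0],[-35,-4,0],[-40,-5,0],[-40,-5,0],[-40,-5,0],[-40,-5,0],[-40,-5,0],[-30,-4,0],[-15,-2,0],[0,0,0],[0,0,0],[0,0,0],[0,0,0]], "rot": [[0,0,0],[0,0,0],[0,0,0],[0,0,0],[0,0,0],[0,0,0],[0,0,0],[0,0,0],[0,0,0],[0,0,0],[0,0,0],[0,0,0],[0,0,0],[0,0,0],[0,0,0],[0,0,6],[0,0,6],[0,0,6],[0,0,0]], "hand": [20,20,20,20,20,20,20,20,20,20,20,20,20,20,20,20,20,20,20]}}

```text
t: 18.08
tcp_pos: [0.4689, -0.3267, 0.2544]
tool_rot: [0.765, 0.644, 0.0, -0.001]
force: [-0.5, 0.0, -2.8]
finger_gap: 0.337
```

```bash
python3 - <<'E'
from h import *
s=manip.sense(); print(s['t'],s['tcp_pos'],yaw(),s['force'],s['finger_gap']*85.4);level()
mk=cam('wrist'); a=snap('wrist','w6.png')
for l,z in dict(card=.004,done_a=.004,tote_floor=.004,tote=0).items():
  for r in cams.spot_point(l,'wrist')[:3]: print(l,round(r['score'],2),np.round(r['at'],1),np.round(back('wrist',r['at'],z,mk)[0],4))
for l,z in dict(card=.006,done_a=.024,casting=.1).items():
  for r in cams.regions_of(l,'wrist')[:3]:
    ys,xs=np.nonzero(r['pixels']); P=back('wrist',np.c_[xs,ys],z,mk)[:,:2]
    print(l,r['score'].__round__(2),r['rect'],cv2.minAreaRect((P*1000).astype(np.float32)))
np.savez('mk6.npz',K=mk[1],r=mk[0]['rvec'],t=mk[0]['tvec'])
E
```

```text
18.0833 [ 0.46893296 -0.326704    0.25440743] 80.13469016536001 [-0.4710344   0.03252862 -2.80842694] 28.803637889634793
level rot deg [-0.06 -0.09  0.  ]
card 0.89 [240.1 103.6] [ 0.4422 -0.2371  0.004 ]
done_a 0.72 [412.3 106.6] [ 0.6074 -0.2687  0.004 ]
done_a 0.56 [326.2 104.1] [ 0.5248 -0.2519  0.004 ]
tote_floor 0.64 [323.8 102.9] [ 0.5227 -0.2504  0.004 ]
tote 0.36 [325.9 103.6] [ 0.5251 -0.2514  0.    ]
card 0.94 [209.9, 60.3, 262.9, 138.6] ((438.9669189453125, -234.79306030273438), (70.75392150878906, 50.07065963745117), 79.73553466796875)
done_a 0.87 [310.2, 60.6, 352.0, 137.0] ((524.6276245117188, -250.22457885742188), (63.54533386230469, 31.10915756225586), 78.08319854736328)
casting 0.7 [289.1, 265.8, 435.2, 345.6] ((514.0177612304688, -416.231689453125), (124.14959716796875, 33.79629135131836), 12.211897850036621)
casting 0.62 [249.5, 197.5, 315.2, 334.7] ((461.68701171875, -372.3222961425781), (118.69828796386719, 51.64878845214844), 80.11064147949219)
casting 0.61 [209.5, 60.4, 262.1, 141.6] ((451.56964111328125, -241.8456268310547), (49.21907424926758, 35.351436614990234), 80.06214141845703)
```

View pics/w6.png

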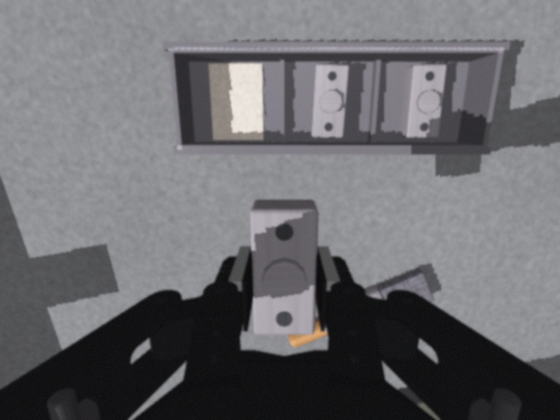

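The card is at (237,101) in the left bay, centred at about (0.439, -0.235), and the tote is square to the tool. Next I'll check where the casting sits in the grip from its two holes at (284,232) and (284,319).

```bash
python3 - <<'E'
from h import *
mk=cam('wrist'); p=manip.sense()['tcp_pos']
a=cv2.imread('pics/w6.png')
P=back('wrist',[[284,232],[284,319]],p[2]-.0592,mk); c=P.mean(0); y=np.radians(yaw())
print(P, np.linalg.norm(P[1]-P[0]), 'offset along tool x,y mm', ((c-p)[:2]@np.array([[np.cos(y),np.sin(y)],[np.sin(y),-np.cos(y)]]).T*1000))
Q=back('wrist',[[330,77],[328,126],[430,77],[424,126]],.024,mk); print(Q, np.linalg.norm(Q[1]-Q[0]),(Q[0]+Q[1])/2,(Q[2]+Q[3])/2)
e=back('wrist',[[170,50],[505,48],[180,148],[490,148]],.046,mk); print(e,e.mean(0),[np.degrees(np.arctan2(*(e[i+1]-e[i])[1::-1])) for i in(0,2)])
plan((.439,-.2355,.2,80.1))
E
```

```text
[[ 0.47438367 -0.30583561  0.19542586]
 [ 0.46692509 -0.34970992  0.19542586]] 0.0445037768984048 offset along tool x,y mm [-0.38684469  1.13414828]
[[ 0.52920487 -0.23064266  0.024     ]
 [ 0.52194688 -0.27248685  0.024     ]
 [ 0.61747486 -0.24565477  0.024     ]
 [ 0.61022917 -0.28751344  0.024     ]] 0.04246898181934629 [ 0.52557587 -0.25156476  0.024     ] [ 0.61385202 -0.2665841   0.024     ]
[[ 0.40039729 -0.1906563   0.046     ]
 [ 0.6684515  -0.23472924  0.046     ]
 [ 0.38815181 -0.26816366  0.046     ]
 [ 0.65738137 -0.31400743  0.046     ]] [ 0.52859549 -0.25188916  0.046     ] [np.float64(-9.336919355975212), np.float64(-9.663504322230123)]
rz 0.2 shift [ 85.1 -45.9  54.6]
```

>>> {"name": "drive_tool", "arguments": {"linear": [[10,-6,0],[20,-11,10],[25,-14,15],[20,-11,15],[9,-5,10],[0,0,0],[0,0,0]], "rot": [[0,0,0],[0,0,0],[0,0,0],[0,0,0],[0,0,0],[0,0,0],[0,0,0]], "hand": [20,20,20,20,20,20,20]}}

```text
t: 19.07
tcp_pos: [0.4349, -0.2304, 0.2043]
tool_rot: [0.763, 0.646, 0.0, 0.001]
force: [0.9, -0.7, -2.0]
finger_gap: 0.336
```

```bash
python3 - <<'E'
from h import *
s=manip.sense(); print(s['t'],s['tcp_pos'],yaw(),s['force']);level()
plan((.438,-.2363,.14,80.3))
E
```

```text
19.0667 [ 0.43488947 -0.23038107  0.2043464 ] 80.46911175569905 [ 0.89424995 -0.72877695 -2.00905575]
level rot deg [ 0.14  0.08 -0.  ]
rz 0.2 shift [-5.3  4.1 64.3]
```

>>> {"name": "drive_tool", "arguments": {"linear": [[-5,4,0],[0,0,15],[0,0,20],[0,0,15],[0,0,5],[0,0,0]], "rot": [[0.1,0.1,0],[0,0,0],[0,0,0],[0,0,0],[0,0,0],[0,0,0]], "hand": [20,20,20,20,20,20]}}

```text
t: 19.57
tcp_pos: [0.4463, -0.2463, 0.1532]
tool_rot: [0.764, 0.646, 0.002, 0.011]
force: [0.4, -0.5, -2.2]
finger_gap: 0.34
```

```bash
python3 - <<'E'
from h import *
s=manip.sense(); print(s['t'],s['tcp_pos'],yaw(),s['force']);level()
plan((.438,-.2363,.0852,80.3))
mk=cam('wrist'); a=snap('wrist','w7.png'); b=snap('side'); v=proj('side',s['tcp_pos'])[0].astype(int)
g=cv2.resize(b[v[1]-50:v[1]+100,v[0]-70:v[0]+130],(400,300),interpolation=cv2.INTER_CUBIC)
cv2.imwrite('pics/f.png',np.hstack([cv2.resize(a,(400,300)),g])[:,:,::-1])
# visible reference: predicted bay outline
E
```

```text
19.5667 [ 0.44633247 -0.24630313  0.15321032] 80.4068386865196 [ 0.40102375 -0.4904129  -2.24602873]
level rot deg [ 1.13  0.69 -0.  ]
rz 0.1 shift [ 8.5 -9.9 68. ]
```

View pics/f.png

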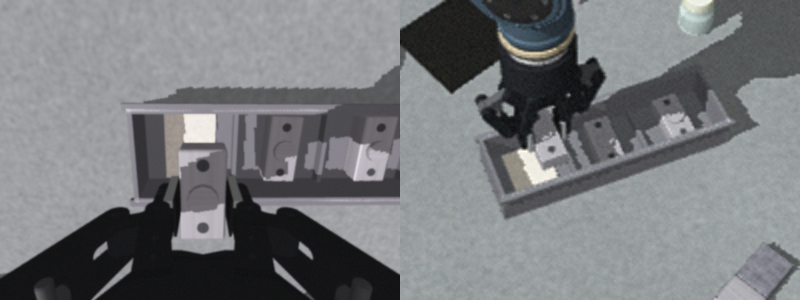

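It has drifted outwards on the way down. I'll correct the offset and the tilt and approach in smaller steps.

>>> {"name": "drive_tool", "arguments": {"linear": [[8,-10,0],[0,0,4],[0,0,4],[0,0,4],[0,0,0]], "rot": [[1.1,0.7,0],[0,0,0],[0,0,0],[0,0,0],[0,0,0]], "hand": [20,20,20,20,20]}}

```text
t: 20.08
tcp_pos: [0.4384, -0.2372, 0.1441]
tool_rot: [0.764, 0.646, 0.001, 0.003]
force: [-0.0, 0.5, -2.4]
finger_gap: 0.338
```

```bash
cat > st.py <<'E'
from h import *
s=manip.sense(); print(s['t'],s['tcp_pos'],yaw(),s['force'],s['finger_gap']*85.4);level()
plan((.438,-.2363,.0852,80.3))
E
python3 st.py
```

```text
20.0833 [ 0.43842247 -0.23717443  0.14413428] 80.41171164140928 [-0.04187631  0.45293297 -2.42408942] 28.87614211488672
level rot deg [ 0.31  0.16 -0.  ]
rz 0.1 shift [ 0.8 -0.6 58.9]
```

>>> {"name": "drive_tool", "arguments": {"linear": [[1,-0.6,5],[0.3,-0.2,5],[0.3,-0.2,5],[0.3,-0.2,5],[0,0,2],[0,0,0]], "rot": [[0.3,0.2,0],[0.1,0.1,0],[0.1,0.1,0],[0.1,0.1,0],[0,0,0],[0,0,0]], "hand": [20,20,20,20,20,20]}}

```text
t: 20.58
tcp_pos: [0.4378, -0.2349, 0.1194]
tool_rot: [0.764, 0.646, 0.001, -0.005]
force: [0.9, 0.7, -3.0]
finger_gap: 0.334
```

```bash
python3 st.py
```

```text
20.5833 [ 0.43779537 -0.23489907  0.11942446] 80.43505513393187 [ 0.85098974  0.66811135 -2.95806718] 28.51478476262857
level rot deg [-0.35 -0.39  0.  ]
rz 0.1 shift [-1.3  0.4 34.2]
```

>>> {"name": "drive_tool", "arguments": {"linear": [[-1,0.4,3],[0,0,5],[0,0,5],[0,0,5],[0,0,4],[0,0,2],[0,0,0]], "rot": [[-0.3,-0.3,0],[0,0,0],[0,0,0],[0,0,0],[0,0,0],[0,0,0],[0,0,0]], "hand": [20,20,20,20,20,20,20]}}

```text
t: 21.17
tcp_pos: [0.4382, -0.2362, 0.0925]
tool_rot: [0.764, 0.646, 0.0, -0.0]
force: [-0.4, 0.5, -3.1]
finger_gap: 0.334
```

```bash
python3 st.py
```

```text
21.1667 [ 0.4381926  -0.2362383   0.09250418] 80.4278842837705 [-0.38421911  0.46452262 -3.13995289] 28.56069693808339
level rot deg [-0.02 -0.06  0.  ]
rz 0.1 shift [-0.1 -0.2  7.3]
```

>>> {"name": "drive_tool", "arguments": {"linear": [[0,0,3],[0,0,2],[0,0,1.5],[0,0,1]], "rot": [[0,0,0],[0,0,0],[0,0,0],[0,0,0]], "hand": [20,20,20,20]}}

```text
t: 21.5
tcp_pos: [0.4384, -0.2364, 0.0845]
tool_rot: [0.764, 0.646, 0.0, -0.0]
force: [0.2, 0.1, -2.7]
finger_gap: 0.337
```

```bash
python3 st.py
```

```text
21.5 [ 0.43841072 -0.23641926  0.0844608 ] 80.43018705721677 [ 0.23223159  0.13169502 -2.67656503] 28.778770860369512
level rot deg [ 0.02 -0.03  0.  ]
rz 0.1 shift [ 0.  -0.4 -0.7]
```

Not yet in contact (force still −2.7 N), so I'll creep on.

>>> {"name": "drive_tool", "arguments": {"linear": [[0,0,0.8],[0,0,0.8]], "rot": [[0,0,0],[0,0,0]], "hand": [20,20]}}

```text
t: 21.67
tcp_pos: [0.4384, -0.2364, 0.0844]
tool_rot: [0.764, 0.646, 0.0, 0.0]
force: [-1.1, 1.4, 7.0]
finger_gap: 0.337
```

It touches the card at 7 N. I'll open only to 48 mm, because of the end wall, and rise.

>>> {"name": "drive_tool", "arguments": {"linear": [[0,0,0],[0,0,0],[0,0,0],[0,0,0],[0,0,-5],[0,0,-10],[0,0,-20],[0,0,-30],[0,0,-35],[0,0,-30],[-35,0,0],[-35,0,0],[-20,0,0],[0,0,0]], "rot": [[0,0,0],[0,0,0],[0,0,0],[0,0,0],[0,0,0],[0,0,0],[0,0,0],[0,0,0],[0,0,0],[0,0,0],[0,0,0],[0,0,0],[0,0,0],[0,0,0]], "hand": [48,48,48,48,48,48,48,48,48,48,48,48,48,48]}}

```text
t: 22.83
tcp_pos: [0.4236, -0.3268, 0.2292]
tool_rot: [0.762, 0.648, -0.0, 0.004]
force: [-0.8, -0.6, 0.6]
finger_gap: 0.563
```

```bash
python3 - <<'E'
from h import *
s=manip.sense(); print(s['t'],s['tcp_pos'],s['force'],s['finger_gap'])
mk=cam('wrist'); a=snap('wrist','w8.png')
for r in cams.spot_point('casting','wrist')[:4]: print(round(r['score'],2),np.round(r['at'],1),np.round(back('wrist',r['at'],.006,mk)[0],4))
for r in cams.regions_of('casting','wrist')[:3]:
    ys,xs=np.nonzero(r['pixels']); P=back('wrist',np.c_[xs,ys],.026,mk)[:,:2]
    print(r['score'].__round__(2),r['rect'],cv2.minAreaRect((P*1000).astype(np.float32)))
E
```

```text
22.8333 [ 0.42360794 -0.3267884   0.22920313] [-0.75521869 -0.56643577  0.56759032] 0.5634301044118007
0.57 [282.3  87.5] [ 0.44   -0.2339  0.006 ]
0.59 [265.6, 44.6, 298.3, 130.4] ((439.2504577636719, -236.09689331054688), (62.95174026489258, 29.75733184814453), 80.75099182128906)
0.16 [211.7, 15.8, 558.9, 149.9] ((530.7408447265625, -249.62442016601562), (97.44551849365234, 297.10223388671875), 80.10356903076172)
```

View pics/w8.png

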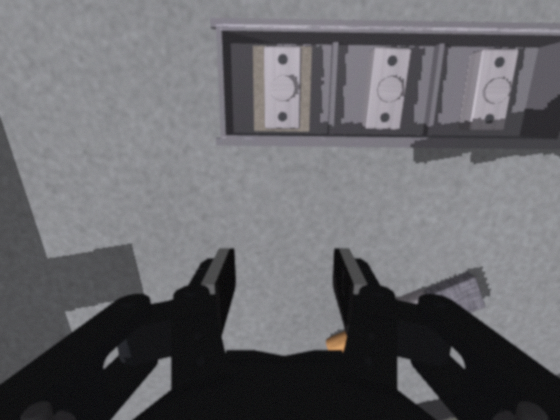

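The casting lies flat and boss up, centred on the card at (282,88). The other two castings are undisturbed and the robot is clear, so I'll hand in.

```bash
python3 -c "from station import order; print(order.sign_off())"
```

```text
the job is handed in; nothing more can be done
None
```

The casting is in the tote's empty bay, flat on the card with its boss up and lying across the tote like the other two. I handed the job in at about 23 s, with the gripper open and clear of everything.

- **Pedal:** I pressed it to the stop. Wrist force reached 43.5 N at the stop, through the fingertips. The fail limit is 40 N for the arm or gripper body pressing on something and 120 N for wrist force, so I take this as allowed. The casting slid out into the tray and I let the pedal up.
- **Regrip:** I took the casting by its ends and set it down on the large black mat until it touched at about 7 N. After letting go, I took it again by its long sides.
- **Placing:** I lowered it onto the card until it touched at about 7 N, then let go. On the way down it drifted about 10 mm outwards while still above the tote; I corrected that before it went between the walls.

**Last check:** the final wrist picture puts the casting's centre at (0.439, −0.236), against about (0.439, −0.2365) for the card. It is within about 0.5° of square with the tote. The other two castings look untouched. The jar was not in that last picture and only part of the brush was, so I did not check them; the arm went near neither.

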